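# Cull the damaged paint scrapers and put the sound ones away

## Task

Sort the washed paint scrapers lying in the compartments of the tray: throw every damaged one (blade snapped short, bent, or with a corner broken out) into the grey scrap bin, and open the top drawer of the chest and lay every sound one in it, flat and side by side with its handle towards the drawer's front. Then push the drawer gently fully shut, and leave the tin, the tape and the bucket alone.

Things in the scene. Friction and masses are not known exactly. Their poses are not given: they have to be found in the camera images.
- tray: fixed plywood tray, 325 (x) x 251 (y) x 18 mm (z), walls and floor 5 mm. Dividers (tops 16 mm up) make six compartments, 155 (x) x 77 (y) mm, two rows along x (160 mm apart) by three along y (82 mm apart). Origin: centre of underside. Each scraper starts in any one compartment, lying along the tray's x, handle to the robot or the other way round; some are empty.
- scrap_bin: fixed grey plastic open box for scrap, on the -y side of the tray, 210 (x) x 120 (y) x 80 mm high, walls and floor 4 mm. Origin: centre of the underside, x and y along its sides.
- chest_drawer0 (a joint): top drawer of a fixed low wooden chest (260 deep x 265 wide x 140 mm high, two shallow drawers, one above the other, front to the robot): 0 = fully shut, 0.181 m = fully open. Slides straight out along -x of its handle point, with about 1 N friction, and stays where left; starts shut or slightly ajar. Only this drawer is needed.
- chest_drawer0_handle (a point): middle of the top drawer's bar handle: round horizontal steel bar, 11 mm thick, 120 mm long, along its own y, 35 mm in front of the drawer's front and 24 mm below that front's top edge; moves with the drawer. Can be pinched from above with the fingers closing along its x. Its x points into the chest, z up. The lower drawer has the same bar 58 mm below.
- drawer_floor (a point): on the top drawer's inner floor, at the middle of its front edge (where it meets the inside of the drawer's front); moves with the drawer. x points to the drawer's back, y across, z up. Inner floor x = 0 to 215, y = -111 to 111 mm; side walls 38 mm above the floor, front 48 mm. Fully open, it is clear of the chest's top from x = 0 to 175 mm.
- paint_tin: bystander: paint tin, 90 mm across, 115 mm high, standing on the bench. Origin: centre of the underside. Leave alone.
- tape_roll: bystander: roll of masking tape, 100 mm across, 25 mm high, lying on the bench. Origin: centre of the underside. Leave alone.
- bucket: bystander: empty white plastic bucket, 166 mm across, 150 mm high, on the bench. Origin: centre of the underside. Leave alone.
- scraper_a: Paint scraper: wood handle 80 x 26 x 18 mm, steel blade 2.5 mm thick in its mid-plane. Origin: mid-length of a sound one, mid-thickness (9 mm up when lying flat). +x to the blade edge, z out of the blade's face. Handle x = -70 to 10 mm; centre of mass near -10 mm. SOUND: flat blade x = 10 to 70 mm, full square 46 mm wide edge; 140 mm long. May be absent.
- scraper_b: Paint scraper: wood handle 80 x 26 x 18 mm, steel blade 2.5 mm thick in its mid-plane. Origin: mid-length of a sound one, mid-thickness (9 mm up when lying flat). +x to the blade edge, z out of the blade's face. Handle x = -70 to 10 mm; centre of mass near -10 mm. DAMAGED: blade snapped short, a stub ending at x = 43 mm; 113 mm long. May be absent.
- scraper_c: Paint scraper: wood handle 80 x 26 x 18 mm, steel blade 2.5 mm thick in its mid-plane. Origin: mid-length of a sound one, mid-thickness (9 mm up when lying flat). +x to the blade edge, z out of the blade's face. Handle x = -70 to 10 mm; centre of mass near -10 mm. SOUND: flat blade x = 10 to 70 mm, full square 46 mm wide edge; 140 mm long. May be absent.
- scraper_d: Paint scraper: wood handle 80 x 26 x 18 mm, steel blade 2.5 mm thick in its mid-plane. Origin: mid-length of a sound one, mid-thickness (9 mm up when lying flat). +x to the blade edge, z out of the blade's face. Handle x = -70 to 10 mm; centre of mass near -10 mm. DAMAGED: blade kinked 43 degrees to +z from x = 42 mm on (edge at x = 64, z = 20 mm). May be absent.
- scraper_e: Paint scraper: wood handle 80 x 26 x 18 mm, steel blade 2.5 mm thick in its mid-plane. Origin: mid-length of a sound one, mid-thickness (9 mm up when lying flat). +x to the blade edge, z out of the blade's face. Handle x = -70 to 10 mm; centre of mass near -10 mm. DAMAGED: a blade corner gone; beyond x = 48 mm only 22 mm of width on the +y side is left. May be absent.
- scraper_f: Paint scraper: wood handle 80 x 26 x 18 mm, steel blade 2.5 mm thick in its mid-plane. Origin: mid-length of a sound one, mid-thickness (9 mm up when lying flat). +x to the blade edge, z out of the blade's face. Handle x = -70 to 10 mm; centre of mass near -10 mm. SOUND: flat blade x = 10 to 70 mm, full square 46 mm wide edge; 140 mm long. May be absent.
- scraper_a_tip (a point): middle of the blade's front edge of scraper_a, at x = 70 mm of that scraper; absent with it.
- scraper_c_tip (a point): middle of the blade's front edge of scraper_c, at x = 70 mm of that scraper; absent with it.
- scraper_f_tip (a point): middle of the blade's front edge of scraper_f, at x = 70 mm of that scraper; absent with it.
Things that resemble listed ones, but are neither listed nor needed, are in the scene too. Leave any blue or turquoise look-alike of the scraper_c alone.

How it is judged:
On the way, in this order (a step that is already met when the one before it is completed fails the run):
1. the top drawer is pulled well open (over 120 mm) (value of joint chest_drawer0 above 0.12 m), for 0.2 s.
2. every sound scraper lies flat in the top drawer, handle to the front (x of scraper_a in the frame of drawer_floor between 0 and 0.215 m and y of scraper_a in the frame of drawer_floor between -0.112 and 0.112 m and z of scraper_a in the frame of drawer_floor between 0 and 0.02 m and x of each of scraper_a_tip, scraper_c_tip, scraper_f_tip in the frame of drawer_floor above 0.12 m and z of each of scraper_a_tip, scraper_c_tip, scraper_f_tip in the frame of drawer_floor below 0.025 m and angle between the x axis of each of scraper_a, scraper_c, scraper_f and the x axis of drawer_floor, either way round below 0.5 rad and x of scraper_c in the frame of drawer_floor between 0 and 0.215 m and y of scraper_c in the frame of drawer_floor between -0.112 and 0.112 m and z of scraper_c in the frame of drawer_floor between 0 and 0.02 m and x of scraper_f in the frame of drawer_floor between 0 and 0.215 m and y of scraper_f in the frame of drawer_floor between -0.112 and 0.112 m and z of scraper_f in the frame of drawer_floor between 0 and 0.02 m), for 0.2 s.
At the end, for the whole second after the job is handed in: Sound scrapers flat on the top drawer's floor, not stacked, handle to the front, within 28 degrees of front-to-back; damaged ones in the scrap bin below its rim; top drawer shut to within 8 mm; all at rest (all of step 2 and x of scraper_b in the frame of scrap_bin between -0.105 and 0.105 m and y of scraper_b in the frame of scrap_bin between -0.06 and 0.06 m and z of scraper_b in the frame of scrap_bin between 0 and 0.075 m and x of scraper_d in the frame of scrap_bin between -0.105 and 0.105 m and y of scraper_d in the frame of scrap_bin between -0.06 and 0.06 m and z of scraper_d in the frame of scrap_bin between 0 and 0.075 m and x of scraper_e in the frame of scrap_bin between -0.105 and 0.105 m and y of scraper_e in the frame of scrap_bin between -0.06 and 0.06 m and z of scraper_e in the frame of scrap_bin between 0 and 0.075 m and value of joint chest_drawer0 below 0.008 m and linear speed of each of scraper_a, scraper_b, scraper_c, scraper_d, scraper_e, scraper_f below 0.03 m/s); the robot touches nothing.
It fails at once if the paint tin is knocked away or over (distance of paint_tin from where it was at the start of the episode above 0.04 m or angle between paint_tin's own z axis and vertical above 0.4 rad).
It fails at once if the roll of tape is knocked away or over (distance of tape_roll from where it was at the start of the episode above 0.04 m or angle between tape_roll's own z axis and vertical above 0.4 rad).
It fails at once if the bucket is knocked away or over (distance of bucket from where it was at the start of the episode above 0.04 m or angle between bucket's own z axis and vertical above 0.4 rad).
It fails at once if the drawer is slammed (moves shut faster than 0.7 m/s) (velocity of joint chest_drawer0 below -0.7 m/s).
Of scraper_a, scraper_b, scraper_c, scraper_d, scraper_e, scraper_f only 4 to 6 are there at a start; the rules pass over those that are not, and their reading is None.
At some moment in a run one of scraper_a, scraper_b, scraper_c, scraper_d, scraper_e, scraper_f may be knocked a few centimetres aside while the robot is not near it.
Once in a run the grip may slacken for a moment while it holds something.
It also fails if it takes over 210 s, if anything falls off the work surface, if the arm or the gripper's body presses on something with over 40 N, if the wrist force passes 120 N, or if a joint passes its speed limit or range.

## Robot

A 6-joint arm with a two-finger parallel gripper is mounted at the origin on the work surface. World frame = base frame: x ahead of the robot, y to its left, z up, the work surface at z = 0. Lengths are in m, angles in rad, forces in N, time in s.
With the tool pointing down it reaches from about 0.275 to 1 m from the base axis. Payload 8.4 kg.
Tool frame: the origin (TCP) lies midway between the tips of the shut fingers; the grasp point (between the pads) lies 19 mm behind it (ctrl.grip_depth is the distance from the TCP to the grasp point, in m); z points along the fingers, y is the line along which they close (so a half turn about z gives the same grasp; the last joint's range is limited). The gripper opens to 85 mm and grips with 20 to 120 N. Pads are 22 mm wide; open, the fingers measure 114 mm over their backs; the gripper's body (76 mm by 85 mm) begins 54 mm behind the grasp point. The pads swing forward as they close: fully open they stand 13 mm farther back than shut.
Start: joints at [-0.002, 0.353, 1.633, -0, 1.155, -0.002], TCP at [0.625, -0, 0.208] pointing down, gripper open.
Joint ranges: [-2.63, 2.63], [-0.92, 2.1], [0.06, 2.66], [-1.3, 4.44], [0, 2.69], [-3.02, 3.02]. Speed limits (rad/s): [2.22, 2.22, 2.79, 3.14, 3.14, 3.14].

## Interface

Orientations are given as a unit quaternion [x, y, z, w].
In Python, from workcell import ctrl, eoat, telemetry, viewer, finder gives the robot as it stands. The module is installed in compiled form; this text tells all that it offers. Calls block until the motion is done:
- ctrl.movep(position, orientation): joint-space move of the TCP to a pose.
- ctrl.move_linear(position, rot=None, velocity=0.15): straight line of the TCP; rot=None keeps the orientation; velocity is the mean speed in m/s.
- ctrl.set_joints(angles): joint-space move.
- eoat.let_go() and eoat.grasp(): open the fingers fully, or close them until they stop; the grip force is fixed at half the most.
- ctrl.hold(seconds).
- ctrl.ik(position, orientation): joint angles nearest the present ones, or None.
- telemetry.observe(): the state.
- viewer.snapshot(name): name is "scene" or "side" or "wrist"; returns a dict with "image" (384x512x3 uint8, red, green, blue), "z_map" (384x512 float32, m along the optical axis (not along the pixel's ray), 0 where there is no reading), "fx", "fy", "cx", "cy" (pixels), "R" (3x3) and "t" (3): a world point X has camera coordinates R X + t; the wrist camera has in their place "tool_from_camera" (4x4, takes a point from camera to tool coordinates, whose origin is the TCP and whose axes are the flange's). Camera axes: x right, y down, z forward; pixel columns grow to the right and rows downward; lengths in m; the calibration is good to about 2 mm. A picture is of the moment at which its call begins: read the wrist's pose just before it.
A pose or a line that the arm cannot do raises ctrl.Unreachable and nothing moves.
- ctrl.hand_in(): hands the job in; it is judged then, once.
Trained networks look in the newest picture that a camera, given by its name, has taken for a name from the list of things; names that differ only in an ending like _2 or _b are one class to them, and where a whole thing is asked for, a point or a joint stands for the part that bears it (a point fixed in the world has none). Each returns a list of dicts, best first, with "confidence" (0 to 1); they miss things now and then, are a little off and sometimes report something else, mostly with a low value. They report only what shows in the picture. A call takes as long as a camera call. They do not tell look-alikes from the thing itself.
- finder.masks_of(query, camera): "pixels" (384x512 bool, what is visible of it) and "bbox" ([left, top, width, height] as shares, 0 to 1, of the picture: columns of its width, rows of its height, round what is visible of it).
- finder.landmark_of(query, camera): "location" ([column, row] as shares, 0 to 1, of the picture: columns of its width, rows of its height: a listed point, or the origin of a listed thing).
The state is a dict: "time_s": time; "qpos": joint angles; "joint_velocities": joint speeds; "joint_efforts": joint torques, N m; "ee_pos": TCP position; "eef_rot": TCP orientation; "ft_force": force on the tool from outside, world axes, zero at the start; "torque": the same for the moment, N m; "finger_gap": finger opening in m; "gripper_force": force on a finger pad.
Only numpy, scipy, OpenCV 4.12 (cv2) and the standard library are available. Lean on these libraries where they do the work, as an engineer would, in place of code of your own. Each camera call takes 0.05 s, during which the arm holds its last target. There are 200 camera calls.

## Working session

There is one attempt and no reset: what is moved stays moved. The work goes in short steps, each a Python script; the robot and the scene stay as the last script left them, time stands still between calls to the robot, and variables do not carry over. Pictures are saved under pics/ and viewed, at most 14 in all, crops included, and the job is handed in when it is done.

```bash
mkdir -p pics; ls; cat > h.py <<'E'
import numpy as np, cv2
from workcell import ctrl, eoat, telemetry, viewer, finder
from scipy.spatial.transform import Rotation as Rn
def snap(n):
    o=telemetry.observe(); s=viewer.snapshot(n)
    if n=="wrist":
        T=np.eye(4); T[:3,:3]=Rn.from_quat(o["eef_rot"]).as_matrix(); T[:3,3]=o["ee_pos"]
        C=T@np.array(s["tool_from_camera"])
    else:
        C=np.eye(4); R=np.array(s["R"]); C[:3,:3]=R.T; C[:3,3]=-R.T@np.array(s["t"])
    s["C"]=C; return s
def cloud(s):
    z=s["z_map"]; v,u=np.mgrid[:384,:512]
    P=np.stack([(u-s["cx"])/s["fx"]*z,(v-s["cy"])/s["fy"]*z,z],-1)
    W=P@s["C"][:3,:3].T+s["C"][:3,3]; W[z<=0]=np.nan; return W
def save(s,n,box=None,k=1.5):
    im=s["image"][:,:,::-1]
    if box: im=im[box[1]:box[3],box[0]:box[2]]
    cv2.imwrite("pics/"+n,cv2.resize(im,None,fx=k,fy=k,interpolation=cv2.INTER_CUBIC))
E
python3 - <<'E'
from h import *
for n in("scene","side"):
    s=snap(n); save(s,n+"0.png"); np.savez(n+"0.npz",W=cloud(s),im=s["image"]); print(n,s["C"][:3,3],s["C"][:3,2])
    for q in ("tray","scrap_bin","chest_drawer0_handle","drawer_floor","paint_tin","tape_roll","bucket"):
        for r in finder.landmark_of(q,n)[:2]:
            W=cloud(s); c,rr=int(r["location"][0]*512),int(r["location"][1]*384); print(q,round(r["confidence"],2),c,rr,W[min(rr,383),min(c,511)].round(3))
E
```

```text
pics
scene [ 1.46265853 -0.22631602  1.16306005] [-0.6634662   0.13753955 -0.73545597]
tray 0.59 231 223 [ 0.565 -0.127  0.007]
scrap_bin 0.57 160 224 [ 0.525 -0.354  0.001]
chest_drawer0_handle 0.55 361 184 [0.557 0.3   0.109]
drawer_floor 0.63 373 197 [0.605 0.326 0.094]
drawer_floor 0.48 214 199 [ 0.463 -0.17   0.019]
paint_tin 0.64 406 169 [0.464 0.511 0.05 ]
tape_roll 0.7 310 256 [0.729 0.095 0.001]
tape_roll 0.23 207 214 [ 0.521 -0.2    0.016]
bucket 0.62 92 219 [ 0.539 -0.546  0.086]
bucket 0.55 306 258 [0.734 0.081 0.001]
side [-0.14004859 -0.6292112   0.90328068] [ 0.53602394  0.51770306 -0.66682972]
tray 0.78 291 217 [ 0.549 -0.122  0.003]
tray 0.71 276 164 [0.73  0.099 0.002]
scrap_bin 0.6 348 257 [ 0.533 -0.352  0.006]
chest_drawer0_handle 0.81 203 141 [0.573 0.334 0.084]
chest_drawer0_handle 0.23 326 220 [ 0.599 -0.224  0.022]
drawer_floor 0.67 208 138 [0.585 0.317 0.1  ]
drawer_floor 0.59 308 226 [ 0.545 -0.194  0.016]
paint_tin 0.71 144 153 [0.403 0.495 0.042]
tape_roll 0.83 279 165 [ 0.739  0.092 -0.004]
tape_roll 0.58 201 142 [0.544 0.309 0.106]
bucket 0.74 409 322 [ 0.39  -0.584  0.113]
```

View pics/scene0.png

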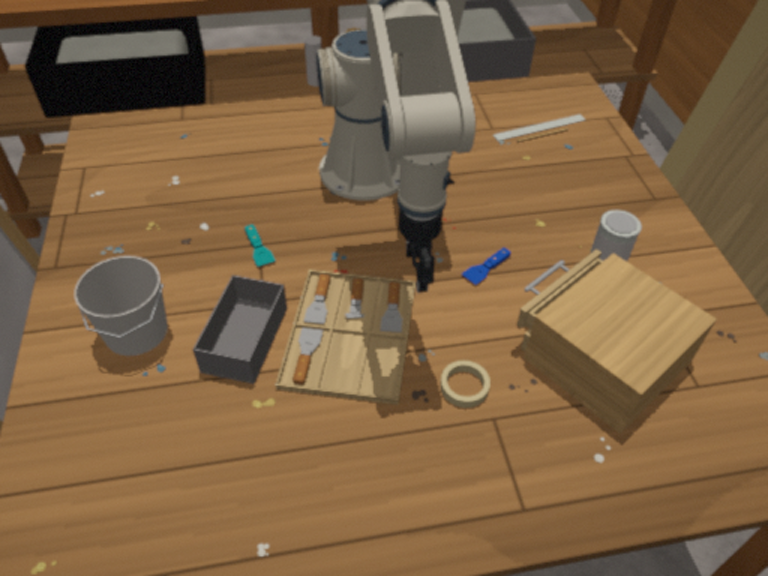

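View pics/side0.png

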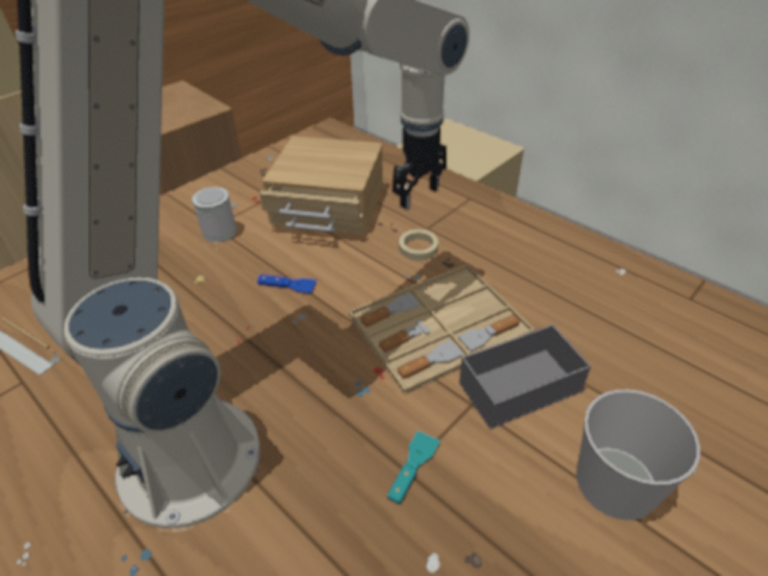

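Four wooden-handled scrapers are in the tray. In 512-wide scene pixels, the near row has (211,200), (237,198) and (261,205), and the far row has (205,237). The turquoise (173,163) and blue (325,177) look-alikes lie outside the tray and stay put. Next is a close wrist view.

```bash
python3 - <<'E'
from h import *
o=telemetry.observe(); print(o["eef_rot"], Rn.from_quat(o["eef_rot"]).as_matrix().round(2).tolist(), o["ft_force"])
q=o["eef_rot"]
ctrl.movep([0.53,-0.13,0.42],q); s=snap("wrist"); save(s,"w1.png"); np.savez("w1.npz",W=cloud(s),im=s["image"]); W=cloud(s)
print(s["tool_from_camera"])
for qn in("tray","scraper_a","scraper_b","scraper_d","scraper_e","scraper_a_tip"):
    for r in finder.landmark_of(qn,"wrist")[:6]:
        c,rr=int(r["location"][0]*512),int(r["location"][1]*384); print(qn,round(r["confidence"],2),c,rr,W[min(rr,383),min(c,511)].round(3))
ctrl.movep([0.42,0.25,0.40],q); s=snap("wrist"); save(s,"w2.png"); np.savez("w2.npz",W=cloud(s),im=s["image"])
E
```

```text
[7.07105307e-01 7.07108255e-01 9.70070408e-06 2.81521530e-06] [[-0.0, 1.0, 0.0], [1.0, 0.0, 0.0], [0.0, 0.0, -1.0]] [ 0.13637426 -0.75991323  1.26028688]
[[-1.02925683e-04 -9.58488908e-01 -2.85129800e-01  7.28408167e-02]
 [ 9.99999834e-01  6.28378141e-05 -5.72213124e-04 -8.03968528e-04]
 [ 5.66376865e-04 -2.85129811e-01  9.58488743e-01 -1.65814953e-01]
 [ 0.00000000e+00  0.00000000e+00  0.00000000e+00  1.00000000e+00]]
tray 0.55 271 126 [ 0.557 -0.117  0.016]
scraper_a 0.74 98 228 [ 0.252 -0.297  0.015]
scraper_a 0.68 299 188 [ 0.605 -0.221  0.021]
scraper_a 0.65 214 158 [ 0.463 -0.169  0.021]
scraper_a 0.57 227 110 [ 0.486 -0.092  0.019]
scraper_a 0.57 239 62 [ 0.506 -0.02   0.02 ]
scraper_b 0.74 98 228 [ 0.252 -0.297  0.015]
scraper_b 0.68 299 188 [ 0.605 -0.221  0.021]
scraper_b 0.65 214 158 [ 0.463 -0.169  0.021]
scraper_b 0.57 227 110 [ 0.486 -0.092  0.019]
scraper_b 0.57 239 62 [ 0.506 -0.02   0.02 ]
scraper_d 0.74 98 228 [ 0.252 -0.297  0.015]
scraper_d 0.68 299 188 [ 0.605 -0.221  0.021]
scraper_d 0.65 214 158 [ 0.463 -0.169  0.021]
scraper_d 0.57 227 110 [ 0.486 -0.092  0.019]
scraper_d 0.57 239 62 [ 0.506 -0.02   0.02 ]
scraper_e 0.74 98 228 [ 0.252 -0.297  0.015]
scraper_e 0.68 299 188 [ 0.605 -0.221  0.021]
scraper_e 0.65 214 158 [ 0.463 -0.169  0.021]
scraper_e 0.57 227 110 [ 0.486 -0.092  0.019]
scraper_e 0.57 239 62 [ 0.506 -0.02   0.02 ]
scraper_a_tip 0.82 247 175 [ 0.517 -0.2    0.014]
```

View pics/w1.png

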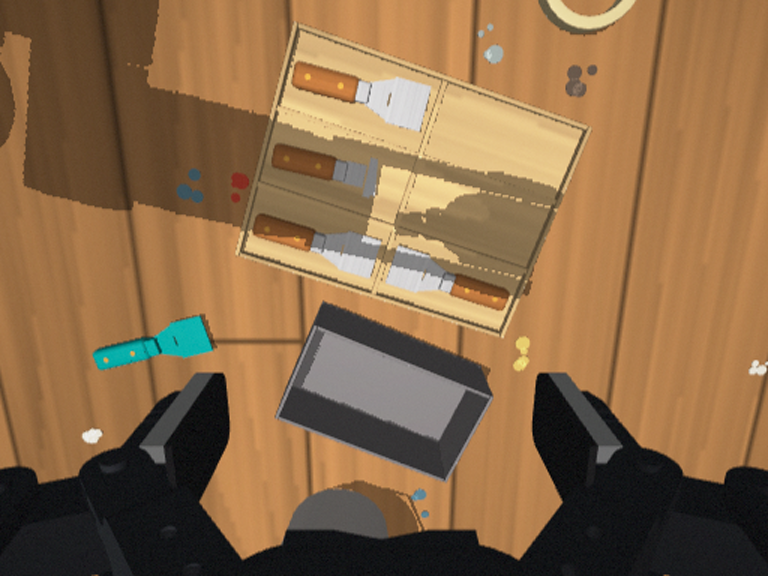

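View pics/w2.png

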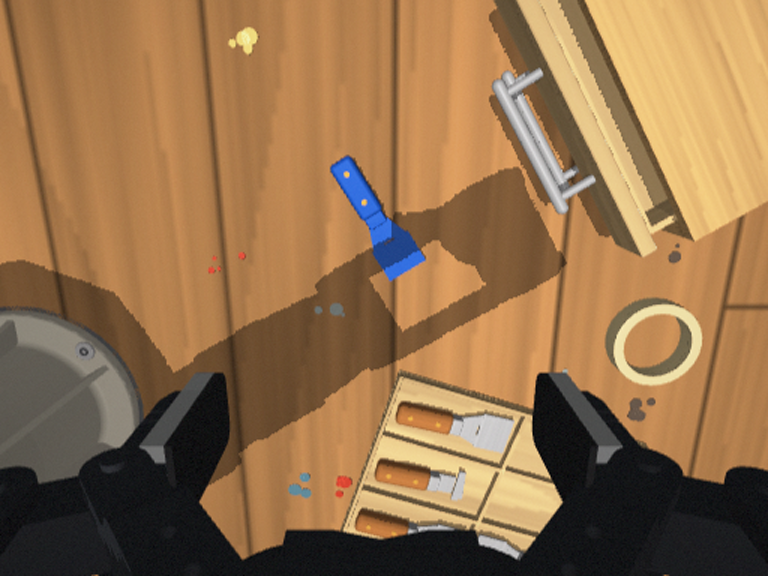

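The wrist view shows four scrapers: near row at (330,80), (320,165) and (300,240), far row at (450,275). The second one looks short or kinked. I'll fit the tray pose and check the blades in a height-rectified crop.

```bash
python3 - <<'E'
from h import *
d=np.load("w1.npz"); W=d["W"]; im=d["im"]
px=np.array([[297,25],[590,129],[503,335],[239,254]])/1.5
for p in px: print(W[int(p[1])-2:int(p[1])+3,int(p[0])-2:int(p[0])+3].reshape(-1,3)[:,:].mean(0).round(3))
# orange handle masks -> minAreaRect in world
hsv=cv2.cvtColor(im,cv2.COLOR_RGB2HSV)
m=(W[...,2]>0.019)&(W[...,2]<0.03)&(W[...,0]>.36)&(W[...,0]<.8)&(W[...,1]>-.3)&(W[...,1]<.06)
n,l,st,c=cv2.connectedComponentsWithStats(m.astype(np.uint8))
for i in range(1,n):
    if st[i,4]>80:
        P=W[l==i]; r=cv2.minAreaRect((P[:,:2]*1000).astype(np.float32)); print(st[i].tolist(),c[i].round(),np.array(r[0]).round(),np.array(r[1]).round(),round(r[2],1),P[:,2].min().round(3),P[:,2].max().round(3))
# bin
m=(W[...,2]>0.07)&(W[...,2]<0.09)&(W[...,1]<-.2)
P=W[m]; print("bin",cv2.minAreaRect((P[:,:2]*1000).astype(np.float32)))
# rectified ortho picture 0.5mm/px, tray region, colour + height
cr=im[10:230,150:400]; z=np.nan_to_num(W[10:230,150:400,2]); hm=cv2.applyColorMap(np.clip((z)/0.04*255,0,255).astype(np.uint8),cv2.COLORMAP_JET)
a=cv2.resize(cr[:,:,::-1],None,fx=1.6,fy=1.6*1.36); b=cv2.resize(hm,None,fx=1.6,fy=1.6*1.36,interpolation=0)
g=np.hstack([cv2.convertScaleAbs(a,alpha=1.2),b]); print(g.shape); cv2.imwrite("pics/c1.png",g)
# drawer
d=np.load("w2.npz"); W=d["W"]
for nm,pl in dict(bar=[(505,95),(535,150),(560,200)],front=[(640,248),(580,130),(520,20)],chesttop=[(697,238),(600,40)]).items():
    for p in pl: print(nm,W[int(p[1]/1.5),int(p[0]/1.5)].round(3))
m=(W[...,2]>0.13)&(W[...,0]<.9)&(W[...,1]>.15); P=W[m]; print("chesttop",cv2.minAreaRect((P[:,:2]*1000).astype(np.float32)),np.median(P[:,2]))
d=np.load("scene0.npz"); W=d["W"]; m=(W[...,2]>0.132)&(W[...,2]<.15)&(W[...,0]<.95)&(W[...,1]>.15)&(W[...,0]>.5); P=W[m]; print("chesttop scene",cv2.minAreaRect((P[:,:2]*1000).astype(np.float32)),np.median(P[:,2]))
E
```

```text
[0.445 0.046 0.015]
[ 0.749 -0.055  0.012]
[ 0.674 -0.289  0.009]
[ 0.367 -0.19   0.011]
[366, 4, 55, 16, 471] [392.  11.] [732.  50.] [20. 78.] 89.9 0.019 0.028
[195, 41, 52, 28, 854] [220.  55.] [478.  -9.] [26. 79.] 76.1 0.019 0.025
[181, 96, 51, 25, 740] [205. 108.] [452. -89.] [25. 80.] 76.7 0.019 0.026
[168, 143, 49, 26, 659] [191. 156.] [ 427. -165.] [25. 79.] 73.6 0.019 0.026
[293, 183, 47, 24, 595] [316. 194.] [ 635. -231.] [25. 79.] 71.1 0.019 0.025
[213, 204, 69, 30, 158] [245. 217.] [ 518. -275.] [  2. 127.] 66.9 0.019 0.03
bin ((504.3265686035156, -406.638427734375), (254.67530822753906, 209.88084411621094), 66.27721405029297)
(479, 800, 3)
bar [0.523 0.351 0.106]
bar [0.552 0.306 0.106]
bar [0.577 0.264 0.108]
front [0.644 0.225 0.126]
front [0.581 0.323 0.127]
front [0.529 0.406 0.113]
chesttop [0.684 0.237 0.139]
chesttop [0.586 0.388 0.137]
chesttop ((542.8646240234375, 326.16400146484375), (180.9668426513672, 388.28814697265625), 89.24861145019531) 0.48492318408825463
chesttop scene ((708.73388671875, 407.4264831542969), (269.48175048828125, 272.8345947265625), 31.580768585205078) 0.13903144530607414
```

View pics/c1.png

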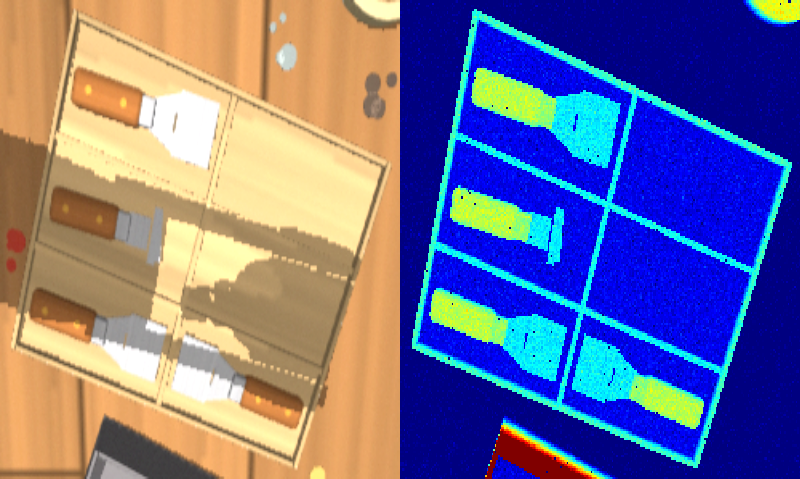

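The height map settles it. The near-row scrapers at +y and -y and the far one have full, flat 46 mm blades, so they are sound. The middle near one ends in a stub and is damaged (b). That makes 3 sound and 1 damaged, and e and d are absent. Next I refine the bar and bin, then open the drawer by hooking the open +x finger behind the bar.

```bash
cat >> h.py <<'E'
def Q(psi): # tool down, closing line (tool y) at yaw psi
    return (Rn.from_euler("z",psi)*Rn.from_quat([2**-.5,2**-.5,0,0])).as_quat()
YC=np.deg2rad(31.7); CX=np.array([np.cos(YC),np.sin(YC)]); CY=np.array([-CX[1],CX[0]])
def st():
    o=telemetry.observe(); return np.round(o["ee_pos"],3).tolist(),np.round(o["ft_force"],1).tolist(),round(o["finger_gap"],4),round(o["gripper_force"],1),round(o["time_s"],1)
E
python3 - <<'E'
from h import *
W=np.load("w2.npz")["W"]; P=W.reshape(-1,3)
m=(P[:,2]>.09)&(P[:,2]<.12)&(np.hypot(P[:,0]-.55,P[:,1]-.306)<.09); p=P[m]
u=p[:,:2]@CX; v=p[:,:2]@CY
for lo in np.arange(.58,.72,.005):
    k=(u>=lo)&(u<lo+.005)
    if k.sum()>5: print(round(lo,3),k.sum(),v[k].min().round(3),v[k].max().round(3),np.median(p[k,2]).round(3),p[k,2].max().round(3))
b=P[(P[:,2]>.09)&(P[:,2]<.12)&(np.hypot(P[:,0]-.55,P[:,1]-.306)<.09)]
uu=b[:,:2]@CX; k=uu<np.percentile(uu,1)+.012; print("bar yaw",np.rad2deg(np.arctan2(*np.linalg.svd(b[k,:2]-b[k,:2].mean(0))[2][0][::-1])))
f=P[(P[:,2]>.122)&(P[:,2]<.131)&(P[:,0]<.75)&(P[:,1]>.2)]; print("front u pct",np.percentile(f[:,:2]@CX,[1,10,50,90,99]).round(3),np.percentile(f[:,:2]@CY,[1,99]).round(3))
c=P[(P[:,2]>.134)&(P[:,2]<.145)&(P[:,1]>.2)]; print("top u",np.percentile(c[:,:2]@CX,[.5,2]).round(3))
W=np.load("w1.npz")["W"]; P=W.reshape(-1,3)
m=(P[:,2]>.07)&(P[:,2]<.088)&(np.hypot(P[:,0]-.529,P[:,1]+.353)<.135); print("bin",cv2.minAreaRect((P[m,:2]*1000).astype(np.float32)))
S=np.load("scene0.npz")["W"].reshape(-1,3); m=(S[:,2]>.07)&(S[:,2]<.088)&(np.hypot(S[:,0]-.529,S[:,1]+.353)<.135); print("bin",cv2.minAreaRect((S[m,:2]*1000).astype(np.float32)))
E
```

```text
0.62 168 -0.088 0.035 0.105 0.109
0.625 426 -0.091 0.038 0.107 0.111
0.63 301 -0.09 0.038 0.107 0.11
0.635 51 -0.081 0.028 0.106 0.107
0.64 48 -0.081 0.028 0.105 0.108
0.645 55 -0.082 0.028 0.106 0.109
0.65 51 -0.082 0.028 0.106 0.108
0.655 51 -0.081 0.028 0.105 0.108
0.66 952 -0.111 0.054 0.106 0.12
0.68 316 -0.099 0.044 0.117 0.12
0.685 17 -0.088 0.032 0.117 0.118
bar yaw -58.16939043601678
front u pct [0.664 0.665 0.671 0.679 0.703] [-0.153  0.075]
top u [0.703 0.703]
bin ((531.1885986328125, -345.583740234375), (121.80316162109375, 209.77224731445312), 66.4248275756836)
bin ((533.29736328125, -342.6157531738281), (123.439453125, 215.8972930908203), 66.53054809570312)
```

```bash
python3 - <<'E'
from h import *
V=-.0265
def p(u,z,v=V): return [*(u*CX+v*CY),z]
q=Q(YC)
ctrl.movep(p(.5985,.25),q); print(np.round(telemetry.observe()["qpos"],2)); 
ctrl.move_linear(p(.5985,.13),q,.15); ctrl.move_linear(p(.5985,.073),q,.05); print(st())
f0=np.array(telemetry.observe()["ft_force"])
ctrl.move_linear(p(.455,.073),q,.07); print(st())
u=.455
while u>.40:
    u-=.005; ctrl.move_linear(p(u,.073),q,.04)
    f=np.array(telemetry.observe()["ft_force"])-f0; print(round(u,3),f.round(1))
    if np.dot(f[:2],CX)>6: break
ctrl.move_linear(p(u+.012,.073),q,.04)
ctrl.move_linear(p(u+.012,.2),q,.15)
ctrl.movep(p(.44,.42,.0),Q(YC)); 
s=snap("wrist"); save(s,"w3.png"); np.savez("w3.npz",W=cloud(s)); print(st())
E
```

```text
[ 0.51  0.28  1.64  0.    1.22 -0.05]
([0.523, 0.292, 0.073], [-0.0, 0.3, 0.3], 0.0856, 0.0, 6.7)
([0.401, 0.217, 0.073], [-0.0, 0.3, 0.9], 0.0848, 0.0, 8.9)
0.45 [-0.7 -0.1 -0.6]
0.445 [ 0.2  0.1 -0.2]
0.44 [0.7 0.4 0.6]
0.435 [ 0.7 -0.2  0.5]
0.43 [ 0.  -0.1 -0.6]
0.425 [ 0.3 -0.5  0.4]
0.42 [-0.1  0.7  0.5]
0.415 [-0.4  0.2  0.1]
0.41 [-0.1  0.1 -0.2]
0.405 [ 0.7 -0.5 -1.1]
0.4 [ 0.9 -0.3 -0.6]
([0.374, 0.231, 0.418], [0.6, 0.2, -0.6], 0.0852, 0.0, 14.3)
```

View pics/w3.png

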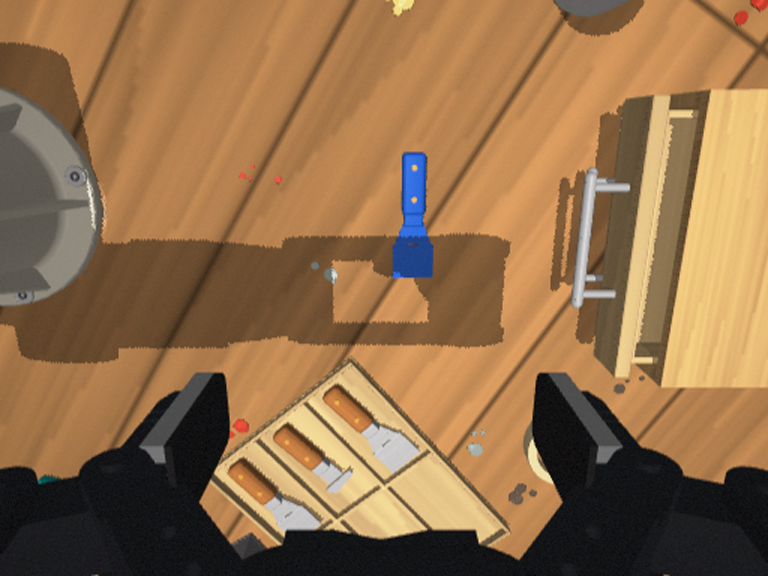

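The open finger did not hook: the drawer is still only slightly open, with the bar at about (585,240). I'll measure where it is now.

```bash
python3 - <<'E'
from h import *
P=np.load("w3.npz")["W"].reshape(-1,3); u=P[:,:2]@CX; v=P[:,:2]@CY
m=(P[:,2]>.09)&(P[:,2]<.12)&(v>-.1)&(v<.06)&(u>.5)&(u<.66)
h=np.histogram(u[m],np.arange(.56,.67,.005)); print(list(zip(h[1].round(3),h[0])))
print(v[m].min(),v[m].max())
m=(P[:,2]>.122)&(P[:,2]<.131)&(u>.5)&(v>-.2); print(np.percentile(u[m],[1,50,99]))
E
```

```text
[(np.float64(0.56), np.int64(0)), (np.float64(0.565), np.int64(0)), (np.float64(0.57), np.int64(0)), (np.float64(0.575), np.int64(0)), (np.float64(0.58), np.int64(0)), (np.float64(0.585), np.int64(0)), (np.float64(0.59), np.int64(0)), (np.float64(0.595), np.int64(0)), (np.float64(0.6), np.int64(0)), (np.float64(0.605), np.int64(0)), (np.float64(0.61), np.int64(0)), (np.float64(0.615), np.int64(0)), (np.float64(0.62), np.int64(200)), (np.float64(0.625), np.int64(368)), (np.float64(0.63), np.int64(192)), (np.float64(0.635), np.int64(38)), (np.float64(0.64), np.int64(40)), (np.float64(0.645), np.int64(38)), (np.float64(0.65), np.int64(39)), (np.float64(0.655), np.int64(40)), (np.float64(0.66), np.int64(0))]
-0.09134182931226505 0.03815401749539151
[0.66338426 0.67117424 0.70355175]
```

```bash
python3 - <<'E'
from h import *
s=snap("wrist"); z=s["z_map"]; v,u=np.mgrid[:384,:512]
P=np.stack([(u-s["cx"])/s["fx"]*z,(v-s["cy"])/s["fy"]*z,z],-1); T=np.array(s["tool_from_camera"]); p=P@T[:3,:3].T+T[:3,3]
m=(z>0)&(p[...,2]>-.1)&(p[...,2]<.05)&(abs(p[...,0])<.03); q=p[m]
for zz in np.arange(-.06,.02,.004):
    k=(q[:,2]>=zz)&(q[:,2]<zz+.004)
    if k.sum()>3:
        r=q[k]; R=r[r[:,1]>0]; print(round(zz,3),k.sum(),"y",R[:,1].min().round(3) if len(R) else 0,R[:,1].max().round(3) if len(R) else 0,"x",r[:,0].min().round(3),r[:,0].max().round(3))
E
```

```text
-0.06 823 y 0.041 0.056 x -0.011 0.013
-0.056 746 y 0.042 0.056 x -0.01 0.013
-0.052 705 y 0.042 0.056 x -0.011 0.013
-0.048 602 y 0.042 0.055 x -0.01 0.013
-0.044 473 y 0.042 0.054 x -0.01 0.013
-0.04 250 y 0.042 0.048 x -0.01 0.012
-0.036 4 y 0.043 0.043 x -0.004 0.007
```

```bash
python3 - <<'E'
from h import *
eoat.grasp()
s=snap("wrist"); eoat.let_go(); z=s["z_map"]; v,u=np.mgrid[:384,:512]
P=np.stack([(u-s["cx"])/s["fx"]*z,(v-s["cy"])/s["fy"]*z,z],-1); T=np.array(s["tool_from_camera"]); p=P@T[:3,:3].T+T[:3,3]
m=(z>0)&(p[...,2]>-.1)&(p[...,2]<.05)&(abs(p[...,0])<.03)&(abs(p[...,1])<.06); q=p[m]
for zz in np.arange(-.06,.02,.004):
    k=(q[:,2]>=zz)&(q[:,2]<zz+.004)
    if k.sum()>3: r=q[k]; print(round(zz,3),k.sum(),"y",r[:,1].min().round(3),r[:,1].max().round(3),"x",r[:,0].min().round(3),r[:,0].max().round(3))
E
```

```text
-0.06 287 y -0.007 0.006 x -0.01 0.013
-0.056 290 y -0.014 0.013 x 0.007 0.013
-0.052 375 y -0.014 0.013 x 0.007 0.013
-0.048 339 y -0.014 0.013 x 0.007 0.013
-0.044 306 y -0.014 0.013 x 0.007 0.012
-0.04 293 y -0.014 0.013 x 0.007 0.013
-0.036 254 y -0.014 0.013 x 0.007 0.013
-0.032 166 y -0.013 0.012 x 0.007 0.012
-0.028 19 y -0.006 0.005 x 0.011 0.012
```

```bash
python3 - <<'E'
from h import *
q=Q(YC); x,y=.36,.08
eoat.grasp(); ctrl.movep([x,y,.15],q); ctrl.move_linear([x,y,.045],q,.12); ctrl.hold(.2)
f0=telemetry.observe()["ft_force"][2]; z=.045
while z>-.03:
    z-=.002 if z>.01 else .001; ctrl.move_linear([x,y,z],q,.02); f=telemetry.observe()["ft_force"][2]-f0
    if f>4: break
print(z,f,st()); ctrl.move_linear([x,y,.15],q,.15); eoat.let_go(); print(st())
E
```

```text
-0.024000000000000042 11.59562807984575 ([0.36, 0.08, -0.024], [-0.9, -0.8, 11.0], -0.0001, 5.5, 31.9)
([0.36, 0.08, 0.15], [0.1, -0.2, 0.7], 0.0858, 0.0, 34.0)
```

The touch test shows the true shut fingertips sit 23.5 mm behind the reported TCP, and the wrist depth image agrees. I'll correct for that and hook again.

```bash
python3 - <<'E'
from h import *
V=-.0265
def p(u,z,v=V): return [*(u*CX+v*CY),z]
q=Q(YC); Z=.046
ctrl.movep(p(.5985,.2),q)
ctrl.move_linear(p(.5985,.11),q,.2); ctrl.move_linear(p(.5985,Z),q,.06); print(st())
f0=np.array(telemetry.observe()["ft_force"])
ctrl.move_linear(p(.455,Z),q,.08); print(st())
u=.455
while u>.41:
    u-=.004; ctrl.move_linear(p(u,Z),q,.04)
    f=np.array(telemetry.observe()["ft_force"])-f0; print(round(u,3),f.round(1))
    if np.dot(f[:2],CX)>6: break
ctrl.move_linear(p(u+.010,Z),q,.04)
ctrl.move_linear(p(u+.010,.2),q,.2)
ctrl.movep(p(.42,.42,V),q)
s=snap("wrist"); save(s,"w4.png"); W=cloud(s); np.savez("w4.npz",W=W); print(st())
P=W.reshape(-1,3); u=P[:,:2]@CX; v=P[:,:2]@CY
for z0,z1,nm in((.09,.112,"bar"),(.122,.131,"front"),(.07,.09,"floor"),(.112,.12,"side"),(.135,.145,"top")):
    m=(P[:,2]>z0)&(P[:,2]<z1)&(u>.4)&(v>-.2)&(v<.15); h=np.histogram(u[m],np.arange(.44,.80,.006)); print(nm,[(round(a,3),int(b)) for a,b in zip(h[1],h[0]) if b>20],np.percentile(v[m],[1,99]).round(3),np.median(P[m,2]).round(3))
E
```

```text
([0.524, 0.293, 0.047], [0.8, 0.7, 4.9], 0.0851, 1.9, 36.9)
([0.401, 0.217, 0.046], [0.2, 0.5, -0.3], 0.0853, 0.0, 38.8)
0.451 [-1.  -1.  -4.3]
0.447 [-0.8 -0.9 -5.5]
0.443 [-0.7 -1.3 -4.6]
0.439 [-1.4 -0.9 -4.8]
0.435 [-0.9 -0.3 -5.5]
0.431 [  8.6   6.1 -12.1]
([0.371, 0.198, 0.418], [0.1, -0.1, -0.3], 0.0853, 0.0, 42.6)
bar [(np.float64(0.464), 32), (np.float64(0.47), 430), (np.float64(0.476), 285), (np.float64(0.482), 50), (np.float64(0.488), 51), (np.float64(0.494), 52), (np.float64(0.5), 53), (np.float64(0.506), 553), (np.float64(0.536), 24), (np.float64(0.542), 25), (np.float64(0.548), 24), (np.float64(0.554), 26), (np.float64(0.56), 23), (np.float64(0.566), 25), (np.float64(0.572), 24), (np.float64(0.578), 27), (np.float64(0.584), 25), (np.float64(0.59), 24), (np.float64(0.596), 26), (np.float64(0.602), 27), (np.float64(0.608), 24), (np.float64(0.614), 25), (np.float64(0.62), 25), (np.float64(0.626), 24), (np.float64(0.632), 27), (np.float64(0.638), 24), (np.float64(0.644), 25), (np.float64(0.65), 25), (np.float64(0.656), 25), (np.float64(0.662), 28), (np.float64(0.668), 24), 
[... 1748 characters left out ...]
oat64(0.632), 52), (np.float64(0.638), 44), (np.float64(0.644), 51), (np.float64(0.65), 51), (np.float64(0.656), 47), (np.float64(0.662), 50), (np.float64(0.668), 48), (np.float64(0.674), 50), (np.float64(0.68), 48), (np.float64(0.686), 50), (np.float64(0.692), 49), (np.float64(0.698), 113), (np.float64(0.704), 53)] [-0.149  0.099] 0.117
top [(np.float64(0.698), 618), (np.float64(0.704), 960), (np.float64(0.71), 964), (np.float64(0.716), 948), (np.float64(0.722), 923), (np.float64(0.728), 799), (np.float64(0.734), 657), (np.float64(0.74), 557), (np.float64(0.746), 455), (np.float64(0.752), 356), (np.float64(0.758), 255), (np.float64(0.764), 171), (np.float64(0.77), 79)] [-0.157  0.101] 0.139
```

View pics/w4.png

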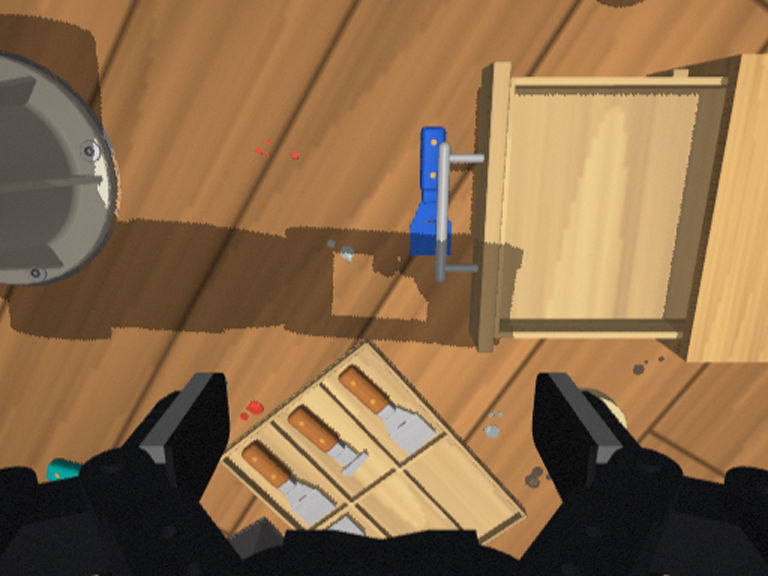

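The drawer is fully open: bar at (440,210), floor z = 0.079, clear inside. I'll write the pick and place routines and start with the damaged one (b) into the bin.

```bash
cat >> h.py <<'E'
S={1:(.478,-.009,-14),2:(.452,-.089,-13.5),3:(.427,-.165,-16.5),4:(.635,-.231,161)} # handle centre, blade yaw deg
LOOK=[.53,-.13,.42]
def handles(W):
    z=W[...,2]; m=(z>.018)&(z<.03)&(W[...,0]>.3)&(W[...,0]<.8)&(W[...,1]>-.33)&(W[...,1]<.12)
    n,l,s,c=cv2.connectedComponentsWithStats(m.astype(np.uint8)); out=[]
    for i in range(1,n):
        if s[i,4]<200: continue
        P=W[l==i]; P=P[P[:,2]>.0195]; (cx,cy),(a,b),t=cv2.minAreaRect((P[:,:2]*1000).astype(np.float32))
        if a>b: a,b=b,a; t-=90
        if 20<a<33 and 70<b<90: out.append((cx/1e3,cy/1e3,(t+90)%180,round(a),round(b)))
    return out
def find(k):
    ctrl.movep(LOOK,Q(0)); H=handles(cloud(snap("wrist"))); x,y,t=S[k]
    print("handles",[(round(h[0],3),round(h[1],3),round(h[2]),*h[3:]) for h in H])
    h=min(H,key=lambda h:np.hypot(h[0]-x,h[1]-y)); assert np.hypot(h[0]-x,h[1]-y)<.06
    th=h[2]+180*round((t-h[2])/180); return h[0],h[1],np.deg2rad(th)
def pick(k,dx=0.0,zt=-.016): # grasp dx along blade dir from handle centre
    x,y,th=find(k); psi=th-np.pi/2; g=np.array([x,y])+dx*np.array([np.cos(th),np.sin(th)])
    print("pick",k,g.round(3),round(np.rad2deg(th),1))
    ctrl.movep([*g,.09],Q(psi)); ctrl.move_linear([*g,zt],Q(psi),.08); eoat.grasp(); a=st()
    ctrl.move_linear([*g,.16],Q(psi),.12); print(a,st())
E
python3 - <<'E'
from h import *
pick(2,0.01)
tb=np.deg2rad(-23.6); d=np.array([np.cos(tb),np.sin(tb)]); g=np.array([.532,-.344])-.008*d
ctrl.movep([*g,.17],Q(tb-np.pi/2)); print(st()); ctrl.move_linear([*g,.064],Q(tb-np.pi/2),.12); eoat.let_go(); ctrl.move_linear([*g,.2],Q(tb-np.pi/2),.25); print(st())
ctrl.movep([.53,-.2,.42],Q(0)); s=snap("wrist"); save(s,"w5.png")
E
```

```text
handles [(0.731, 0.053, 0, 26, 86), (0.478, -0.01, 166, 25, 79), (0.453, -0.089, 167, 25, 79), (0.427, -0.166, 163, 25, 79), (0.635, -0.231, 162, 25, 79)]
pick 2 [ 0.462 -0.091] -12.8
([0.463, -0.091, -0.016], [-2.2, 0.7, 10.6], 0.0249, 41.2, 47.8) ([0.462, -0.091, 0.159], [-0.3, -0.3, -1.5], 0.0244, 59.0, 49.4)
([0.524, -0.339, 0.17], [0.2, 0.1, -0.6], 0.0239, 58.9, 50.4)
([0.524, -0.34, 0.199], [-0.7, 0.2, -0.9], 0.0854, 0.0, 52.8)
```

View pics/w5.png

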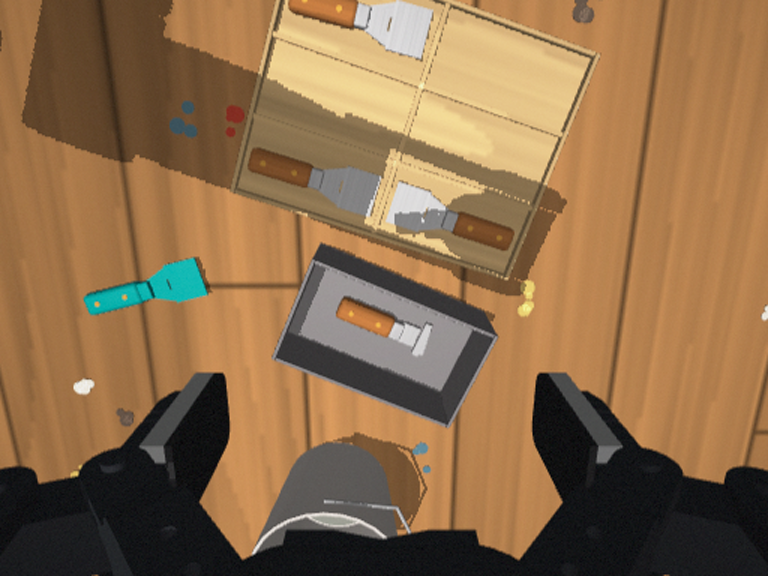

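Scraper b lies in the bin at (380,325), and the other three are undisturbed. Now the sound ones go into the drawer: two deep at the sides, the last one shallow in the middle.

```bash
cat >> h.py <<'E'
FU,FV=.527,-.0265
def place(ox,oy,dx=0.0,zt=-.014): # scraper origin at (ox,oy) in drawer_floor
    u=FU+ox-.030+dx; v=FV+oy; xy=u*CX+v*CY; q=Q(YC-np.pi/2)
    ctrl.movep([*xy,.20],q); print(st()); ctrl.move_linear([*xy,.11],q,.15); ctrl.move_linear([*xy,.079+.0015+zt-.005],q,.05)
    print(st()); eoat.let_go(); ctrl.move_linear([*xy,.17],q,.15); print(st())
E
python3 - <<'E'
from h import *
pick(1,0,-.014); place(.132,.046)
ctrl.movep([*((FU-.02)*CX+FV*CY),.42],Q(YC)); s=snap("wrist"); save(s,"w6.png"); print(st())
E
```

```text
handles [(0.731, 0.053, 0, 26, 85), (0.478, -0.009, 166, 25, 79), (0.427, -0.166, 162, 25, 79), (0.635, -0.231, 161, 25, 78)]
pick 1 [ 0.478 -0.009] -14.2
([0.478, -0.009, -0.014], [-2.5, -0.2, 9.1], 0.0245, 59.4, 58.6) ([0.477, -0.009, 0.159], [0.2, -0.3, -0.7], 0.0242, 58.9, 60.2)
([0.525, 0.346, 0.2], [-0.0, 0.0, 0.1], 0.0241, 58.9, 61.6)
([0.529, 0.35, 0.073], [-22.5, -16.3, 94.7], 0.0248, 75.9, 63.4)
([0.524, 0.347, 0.169], [-0.7, 0.5, 0.1], 0.0853, 0.0, 64.9)
([0.445, 0.244, 0.419], [-0.9, -1.0, -0.0], 0.0853, 0.0, 66.4)
```

View pics/w6.png

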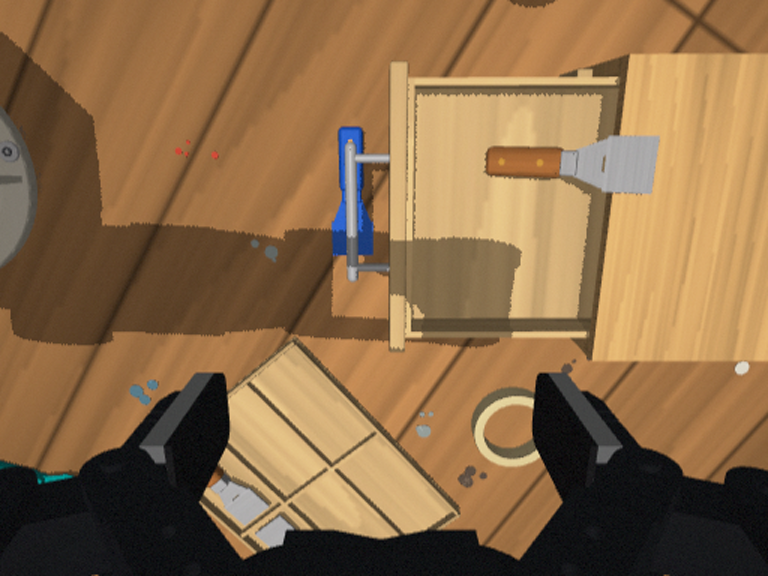

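My mistake: the blade tip reached past the drawer's clear zone and now rests on the chest top at (640,165), with the handle in the drawer at (525,162). I'll measure it, grip the handle, draw it back until it drops flat, then slide it deeper under the top.

```bash
python3 - <<'E'
from h import *
s=snap("wrist"); W=cloud(s); P=W.reshape(-1,3); hs=cv2.cvtColor(s["image"],cv2.COLOR_RGB2HSV).reshape(-1,3)
u=P[:,:2]@CX; v=P[:,:2]@CY
m=(P[:,2]>.09)&(P[:,2]<.112)&(abs(v-FV)<.05)&(u>.42)&(u<.49); print("bar",np.median(u[m]),m.sum())
m=(hs[:,1]>150)&(hs[:,0]<16)&(P[:,2]>.085)&(u>.53)&(u<.72)&(abs(v-FV)<.11)
d=u[m]; print(m.sum(),np.percentile(d,[1,99]).round(3),np.percentile(v[m],[1,99]).round(3))
for a in np.arange(d.min(),d.max(),.01):
    k=m&(u>=a)&(u<a+.01); print(round(a-FU,3),(v[k].mean()-FV).round(4),np.median(P[k,2]).round(4))
E
```

```text
bar 0.4790332522430925 588
874 [0.603 0.659] [0.008 0.032]
0.022 -0.0017 0.4753
0.032 nan nan
0.042 0.0129 0.5021
0.052 nan nan
0.062 nan nan
0.072 0.0472 0.0973
0.082 0.0468 0.1014
0.092 0.0472 0.1072
0.102 0.0465 0.1129
0.112 0.0469 0.1179
0.122 0.0473 0.1238
0.132 0.0461 0.1257<stdin>:8: RuntimeWarning: Mean of empty slice.
  ret = ret.dtype.type(ret / rcount)
  return _methods._mean(a, axis=axis, dtype=dtype,
```

```bash
cat >> h.py <<'E'
def D(x,y,z): return [*((FU+x)*CX+(FV+y)*CY),z]
QP=Q(YC-np.pi/2)
def look():
    ctrl.movep([*((FU-.02)*CX+FV*CY),.42],Q(YC)); s=snap("wrist"); W=cloud(s); P=W.reshape(-1,3); u=P[:,:2]@CX; v=P[:,:2]@CY
    hs=cv2.cvtColor(s["image"],cv2.COLOR_RGB2HSV); im=s["image"]
    m=(P[:,2]>.09)&(P[:,2]<.112)&(abs(v-FV)<.05)&(u>.42)&(u<.50); print("bar",np.median(u[m]).round(4))
    m=((hs[...,1]>150)&(hs[...,0]<16)).reshape(-1)&(P[:,2]>.085)&(P[:,2]<.13)&(u>FU-.005)&(u<.74)&(abs(v-FV)<.11)
    n,l,t,c=cv2.connectedComponentsWithStats(m.reshape(384,512).astype(np.uint8))
    for i in range(1,n):
        if t[i,4]>100:
            k=(l==i).reshape(-1); print("handle x",np.percentile(u[k]-FU,[1,99]).round(3),"y",np.percentile(v[k]-FV,[1,99]).round(3),"z",np.percentile(P[k,2],[5,50,95]).round(3))
    return s
E
python3 - <<'E'
from h import *
y=.047
ctrl.movep(D(.095,y,.16),QP); ctrl.move_linear(D(.095,y,.065),QP,.08); eoat.grasp(); print(st())
ctrl.move_linear(D(.095,y,.070),QP,.05); ctrl.move_linear(D(.048,y,.070),QP,.08); print(st()); eoat.let_go(); ctrl.hold(.3)
ctrl.move_linear(D(.048,y,.13),QP,.2); s=look(); save(s,"w7.png"); print(st())
E
```

```text
([0.518, 0.344, 0.065], [-1.0, 0.7, 3.9], 0.0248, 59.7, 69.9)
([0.479, 0.32, 0.07], [-0.1, -0.0, -1.0], 0.0245, 59.2, 70.9)
bar 0.4793
handle x [0.035 0.1  ] y [0.035 0.059] z [0.094 0.097 0.099]
([0.445, 0.244, 0.419], [-0.0, 0.4, 0.0], 0.0853, 0.0, 73.7)
```

View pics/w7.png

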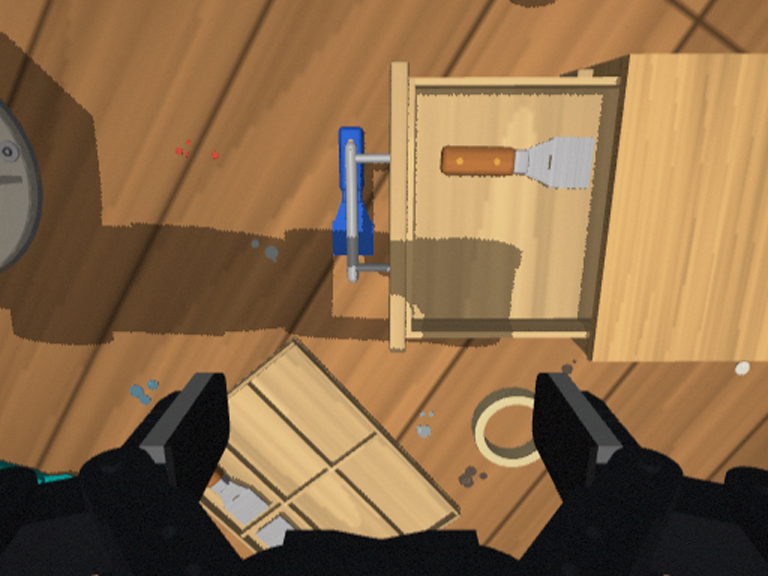

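The first scraper now lies flat in the drawer at (515,162). I'll slide it deeper, then bring number 3 to the other side, set down shallow and slid in the same way.

```bash
cat >> h.py <<'E'
def slide(x0,x1,y,z=.0615):
    ctrl.movep(D(x0,y,.15),QP); ctrl.move_linear(D(x0,y,z),QP,.09); eoat.grasp(); a=st()
    ctrl.move_linear(D(x0,y,z+.0015),QP,.05); ctrl.move_linear(D(x1,y,z+.0015),QP,.06); print(a,st())
    eoat.let_go(); ctrl.move_linear(D(x1,y,.15),QP,.2)
E
python3 - <<'E'
from h import *
slide(.062,.095,.047)
pick(3,0,-.014)
q=QP; y=-.046; x=.062
ctrl.movep(D(x,y,.20),q); print(st()); ctrl.move_linear(D(x,y,.11),q,.15); ctrl.move_linear(D(x,y,.063),q,.06); print(st())
ctrl.move_linear(D(x+.035,y,.063),q,.06); print(st()); ctrl.move_linear(D(x+.035,y,.0615),q,.03); eoat.let_go(); ctrl.move_linear(D(x+.035,y,.15),q,.2)
s=look(); save(s,"w8.png"); print(st())
E
```

```text
([0.491, 0.327, 0.062], [-1.1, -1.1, 5.3], 0.0246, 59.7, 76.9) ([0.518, 0.344, 0.063], [-0.5, 0.7, -0.9], 0.0242, 59.0, 77.9)
handles [(0.731, 0.053, 180, 25, 85), (0.427, -0.165, 163, 26, 79), (0.635, -0.231, 162, 26, 79)]
pick 3 [ 0.427 -0.165] -17.1
([0.427, -0.165, -0.013], [-2.8, -0.2, 12.3], 0.0243, 59.1, 84.7) ([0.427, -0.165, 0.159], [-0.1, -0.2, -1.4], 0.0243, 58.9, 86.3)
([0.539, 0.247, 0.2], [-0.0, -0.4, -0.9], 0.0245, 58.9, 87.9)
([0.539, 0.248, 0.063], [0.7, 0.1, -0.5], 0.0247, 58.9, 89.5)
([0.569, 0.266, 0.063], [0.1, -1.0, -1.1], 0.0244, 58.9, 90.3)
bar 0.4799
handle x [0.067 0.132] y [0.036 0.06 ] z [0.094 0.097 0.099]
handle x [0.057 0.122] y [-0.056 -0.032] z [0.093 0.097 0.099]
([0.445, 0.244, 0.419], [0.3, -0.5, -0.3], 0.0853, 0.0, 93.1)
```

View pics/w8.png

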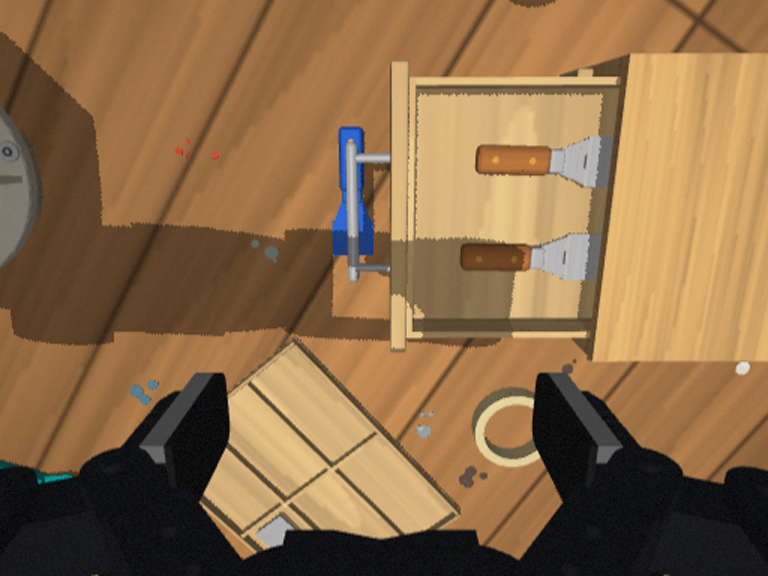

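Both scrapers are flat at (515,160) and (497,257). I'll nudge the second a little deeper and outward for room, then lay number 4 shallow in the middle.

```bash
python3 - <<'E'
from h import *
x0,y0,x1,y1=.088,-.044,.106,-.050; z=.0615
ctrl.movep(D(x0,y0,.15),QP); ctrl.move_linear(D(x0,y0,z),QP,.09); eoat.grasp(); print(st())
ctrl.move_linear(D(x0,y0,z+.0015),QP,.05); ctrl.move_linear(D(x1,y1,z+.0015),QP,.06); eoat.let_go(); ctrl.move_linear(D(x1,y1,.15),QP,.2)
pick(4,-.02,-.014)
x=.0335; y=-.001
ctrl.movep(D(x,y,.20),QP); print(st()); ctrl.move_linear(D(x,y,.11),QP,.15); ctrl.move_linear(D(x,y,.063),QP,.06); print(st())
eoat.let_go(); ctrl.move_linear(D(x,y,.15),QP,.2)
s=look(); save(s,"w9.png"); print(st())
E
```

```text
([0.561, 0.263, 0.062], [0.2, -0.1, 5.1], 0.0244, 60.1, 96.2)
handles [(0.731, 0.053, 180, 25, 85), (0.635, -0.231, 161, 25, 78)]
pick 4 [ 0.654 -0.237] 161.1
([0.654, -0.237, -0.014], [0.1, -0.2, 4.8], 0.0246, 60.0, 103.3) ([0.654, -0.237, 0.159], [0.1, -0.2, -1.9], 0.0246, 59.4, 104.9)
([0.492, 0.271, 0.2], [0.3, -0.3, -1.6], 0.0248, 59.4, 107.6)
([0.492, 0.271, 0.063], [0.6, 0.0, -1.0], 0.0246, 59.3, 109.2)
bar 0.4802
handle x [0.068 0.132] y [0.036 0.06 ] z [0.094 0.097 0.099]
handle x [0.012 0.076] y [-0.012  0.013] z [0.094 0.097 0.099]
handle x [0.075 0.14 ] y [-0.06  -0.036] z [0.094 0.097 0.099]
([0.445, 0.244, 0.419], [-0.7, -0.7, -0.0], 0.0851, 0.0, 111.9)
```

View pics/w9.png

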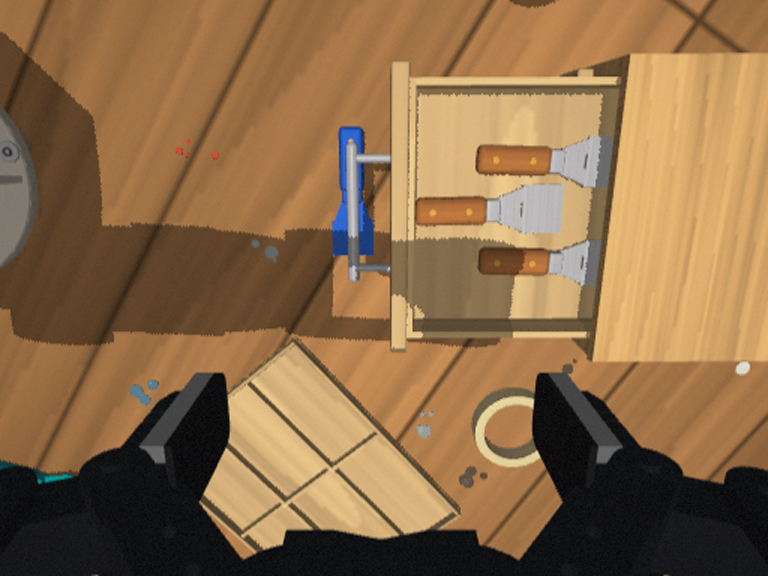

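All three sound scrapers lie flat side by side, handles to the front, at (515,160), (450,211) and (513,261), and the tray is empty. Now I'll push the drawer gently shut on the bar.

```bash
python3 - <<'E'
from h import *
def p(u,z): return [*(u*CX+FV*CY),z]
eoat.grasp(); Z=.066
ctrl.movep(p(.435,.2),QP); ctrl.move_linear(p(.435,Z),QP,.12); ctrl.hold(.2); f0=np.array(telemetry.observe()["ft_force"])
ctrl.move_linear(p(.48,Z),QP,.04); ctrl.move_linear(p(.615,Z),QP,.05); print(st()); u=.615
while u<.655:
    u+=.002; ctrl.move_linear(p(u,Z),QP,.02); f=-np.dot((np.array(telemetry.observe()["ft_force"])-f0)[:2],CX)
    if f>5: break
print(u,f); ctrl.hold(.2); ctrl.move_linear(p(u-.04,Z),QP,.1); ctrl.move_linear(p(u-.06,.2),QP,.2)
ctrl.movep([.42,.20,.42],Q(YC)); s=snap("wrist"); save(s,"w10.png"); W=cloud(s); P=W.reshape(-1,3); uu=P[:,:2]@CX; v=P[:,:2]@CY
m=(P[:,2]>.09)&(P[:,2]<.112)&(abs(v-FV)<.05)&(uu>.5)&(uu<.672); print("bar",np.median(uu[m]),m.sum()); 
m=(P[:,2]>.122)&(P[:,2]<.131)&(abs(v-FV)<.1)&(uu>.6); print("front",np.percentile(uu[m],[1,50,99])); print(st())
E
```

```text
([0.537, 0.301, 0.066], [0.3, 0.4, -0.7], -0.0001, 0.4, 119.6)
0.639 6.292001399130701
bar 0.6511342114365318 688
front [0.6871237  0.69475056 0.70341031]
([0.42, 0.2, 0.419], [0.7, -0.2, 0.4], -0.0002, 0.0, 125.7)
```

View pics/w10.png

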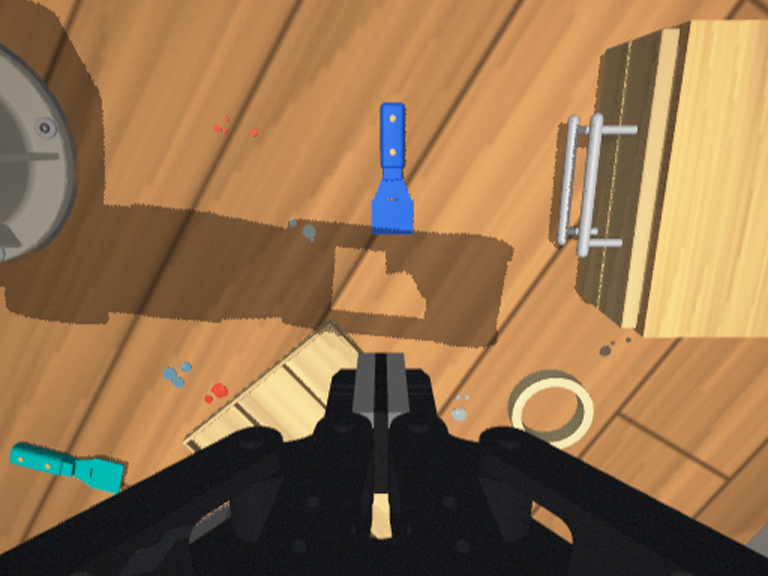

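The front face has moved 0.1806 m from fully open, against 0.181 m of travel, and it met a stop at 6 N, so the drawer is shut. One last look at the whole scene.

```bash
python3 - <<'E'
from h import *
s=snap("scene"); save(s,"fin.png")
E
```

```text
(no output)
```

View pics/fin.png

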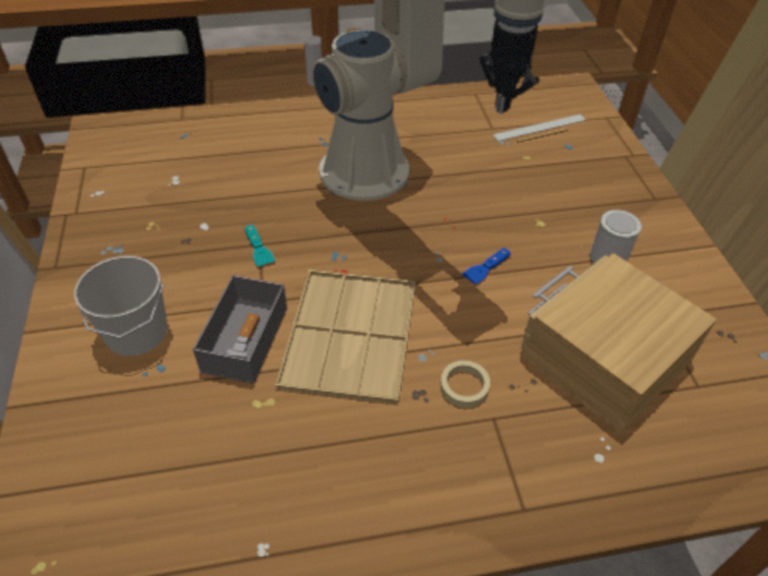

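The tray is empty, the damaged scraper is in the bin at (245,335), the drawer is shut, and the tin, tape and bucket are where they were. Handing in.

```bash
python3 -c "
from h import *
print(ctrl.hand_in())"
```

```text
the job is handed in; nothing more can be done
None
```

The job is handed in with no verdict returned: the one damaged scraper is in the bin and the three sound ones were flat, handles to the front, when I shut the drawer; one wrong placement, since corrected, pressed a blade on the chest top at about 95 N wrist force (limit 120 N).

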